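# Clogs from the drying rack to the fitted tray

## Task

Move the four wooden clogs from the slatted drying rack to the receiving tray, each into the fitted cradle of its own size, lying lengthwise and flat on the cradle's floor. Start with the largest clog and work down to the smallest. Leave the wax tin in the row and the oil bottle where they stand.

Things in the scene. Friction and masses are not known exactly. Their poses are not given: they have to be found in the camera images.
- largest_centre (a point): centre of the largest of four bare wooden clogs, 140 mm long (x, to the toe), 58 wide (y), 56 high; 28 above its sole. Middle 40% of its length: upright sides 58 apart, 38 high; heel half hollow. Starts upright, toe roughly away from the robot, on the slatted drying rack (top 24 above the bench, row of five places 90 apart; the wax tin has the fifth).
- cradle_largest: fixed wooden cradle for the largest clog, one of four side by side, 90 mm apart, on the receiving tray: a shallow rectangular pocket 158 long (its x) by 76 wide (its y), its bounding rails 6 high, in a block 172 x 86; pocket sizes grow with the clogs. Origin: centre of the pocket floor, where the sole rests, 24 above the bench.
- second_centre (a point): centre of the second largest of four bare wooden clogs, 120 mm long (x, to the toe), 50 wide (y), 48 high; 24 above its sole. Middle 40% of its length: upright sides 50 apart, 33 high; heel half hollow. Starts upright, toe roughly away from the robot, on the slatted drying rack (top 24 above the bench, row of five places 90 apart; the wax tin has the fifth).
- cradle_second: fixed wooden cradle for the second largest clog, one of four side by side, 90 mm apart, on the receiving tray: a shallow rectangular pocket 138 long (its x) by 68 wide (its y), its bounding rails 6 high, in a block 172 x 86; pocket sizes grow with the clogs. Origin: centre of the pocket floor, where the sole rests, 24 above the bench.
- third_centre (a point): centre of the second smallest of four bare wooden clogs, 100 mm long (x, to the toe), 42 wide (y), 40 high; 20 above its sole. Middle 40% of its length: upright sides 42 apart, 27 high; heel half hollow. Starts upright, toe roughly away from the robot, on the slatted drying rack (top 24 above the bench, row of five places 90 apart; the wax tin has the fifth).
- cradle_third: fixed wooden cradle for the second smallest clog, one of four side by side, 90 mm apart, on the receiving tray: a shallow rectangular pocket 118 long (its x) by 60 wide (its y), its bounding rails 6 high, in a block 172 x 86; pocket sizes grow with the clogs. Origin: centre of the pocket floor, where the sole rests, 24 above the bench.
- smallest_centre (a point): centre of the smallest of four bare wooden clogs, 80 mm long (x, to the toe), 34 wide (y), 32 high; 16 above its sole. Middle 40% of its length: upright sides 34 apart, 22 high; heel half hollow. Starts upright, toe roughly away from the robot, on the slatted drying rack (top 24 above the bench, row of five places 90 apart; the wax tin has the fifth).
- cradle_smallest: fixed wooden cradle for the smallest clog, one of four side by side, 90 mm apart, on the receiving tray: a shallow rectangular pocket 98 long (its x) by 52 wide (its y), its bounding rails 6 high, in a block 172 x 86; pocket sizes grow with the clogs. Origin: centre of the pocket floor, where the sole rests, 24 above the bench.
- wax_tin: round lidded metal tin of wax, 48 mm across, 38 high, standing loose among the clogs on the drying rack; leave it. Origin: centre of its underside.
- oil_bottle: amber glass bottle, 60 mm across, 150 high, standing loose on the bench beyond one end of the racks; leave it. Origin: centre of its underside.
Things that resemble listed ones, but are neither listed nor needed, are in the scene too. What is shaped like the part that bears third_centre but pink or yellow is not meant.

How it is judged:
By the outcome, as a careful person would: the job done as asked, in the order asked, and still so for the second after the job is handed in, with the robot touching nothing.
It also fails if it takes over 96 s, if anything falls off the work surface, if the arm or the gripper's body presses on something with over 40 N, if the wrist force passes 120 N, or if a joint passes its speed limit or range.

## Robot

A 7-joint arm with a two-finger parallel gripper is mounted at the origin on the work surface. World frame = base frame: x ahead of the robot, y to its left, z up, the work surface at z = 0. Lengths are in mm, angles in degrees, forces in N, time in s.
With the tool pointing down it reaches from about 400 to 875 mm from the base axis. Payload 6.5 kg.
Tool frame: the origin (TCP) lies midway between the tips of the shut fingers; the grasp point (between the pads) lies 19 mm behind it; z points along the fingers, y is the direction in which the jaws open and shut (so a half turn about z gives the same grasp; the last joint's range is limited). The gripper opens to 85 mm and grips with 20 to 120 N. Pads are 22 mm wide; open, the fingers measure 114 mm over their backs; the gripper's body (76 mm by 85 mm) begins 54 mm behind the grasp point. The pads swing forward as they close: fully open they stand 13 mm farther back than shut.
Start: joints at [70.233, 30.733, -0.252, 88.115, 0.149, 61.152, -4.079], TCP at [178.877, -624.894, 231.29] pointing down, gripper open.
Joint ranges: [-154.64, 154.64], [-21.42, 123.67], [-72.66, 72.17], [13.99, 137.28], [-74.86, 254.86], [10.95, 109.41], [-158.01, 158.01]. Speed limits (degrees/s): [136.94, 136.94, 180, 180, 180, 180, 180].

## Interface

Orientations are given as [roll, pitch, yaw] about the fixed x, y, z axes, in that order (R = Rz(yaw) Ry(pitch) Rx(roll)).
In Python, from workcell import ctrl gives the robot as it stands.
- The arm moves only by the tool apply_moves, never from a script. Its argument "series" is a list of rows, each an object with "delta_rot": the turn, a rotation vector about the tool's x, y, z in degrees, a list of three; "xyz": the shift along the tool's x, y, z in cm, a list of three; "fingers": the finger opening in cm, from 0 to 8.54. A call has exactly 5 rows; each row shifts and turns the commanded pose from where the row before left it, along the tool's axes as they then stand; what a row does not reach is not made up. A row lasts 1/10 s, in which the tool goes at most 50 mm and 8.59 degrees, less where a joint would pass 70% of its speed; a pose out of reach is approached as far as the arm can. A call is refused whole if a number of a shift passes 5 or a number of a turn 8.59, either way. A call with a gripper value outside its range is refused whole. The fingers move at their own pace and stop on an object; "force" is the grip in N (left out, the last holds). Time passes only in rows, so rows that do not move let the fingers close, or fill a call up. It gives the time, the measured TCP pose, the force and the opening at its end, in the units of the state.
- ctrl.get_state(): the state, without advancing time (a new reading comes with each control period).
- ctrl.grab_frame(name): name is "scene" or "top" or "wrist"; returns (picture, depth): 420x560x3 uint8, red, green, blue; 420x560 float32, mm along the optical axis (not along the pixel's ray), 0 where there is no reading.
- ctrl.calibration(name): a dict with "mtx" (3x3 intrinsics, pixels), "k1" (the pictures are not rectified: a ray, as slopes to the right and down, at radius r is drawn at 1 + k1 r^2 times it, then the intrinsics apply), "R" (3x3) and "t" (3): a world point X has camera coordinates R X + t; the wrist camera has in their place "hand_eye" (4x4, takes a point from camera to tool coordinates, whose origin is the TCP and whose axes are the flange's). Camera axes: x right, y down, z forward; pixel columns grow to the right and rows downward; lengths in mm; the calibration is good to about 2 mm. A picture is of the moment at which its call begins: read the wrist's pose just before it. calibration takes no time and is no camera call.
- ctrl.hand_in(): hands the job in, once; it reports no verdict.
The state is a dict: "time": time; "joint_pos": joint angles; "qvel": joint speeds; "joint_efforts": joint torques, N m; "ee_pos": TCP position; "tcp_rot": TCP orientation; "ft_force": force on the tool from outside, world axes, zero at the start; "ft_torque": the same for the moment, N m; "opening": opening from 0.0 (shut) to 1.0 (fully open).
Only numpy, scipy, OpenCV 4.12 (cv2) and the standard library are available. Lean on these libraries where they do the work, as an engineer would, in place of code of your own. Each camera call takes 0.05 s, during which the arm holds its last target.

## Working session

There is one attempt and no reset: what is moved stays moved. The work goes in short steps, Python scripts to look and compute and a tool call to move; the robot and the scene stay as the last step left them, time stands still between calls to the robot, and variables do not carry over. Pictures are saved under pics/ and viewed, and the job is handed in when it is done.

Besides the shell and the picture viewer there is one more tool, called after "Emit:" as a command line: name --argument value ..., lists and objects as JSON in quotes. apply_moves: Moves the arm, as the interface text tells. Its arguments: {"type":"object","properties":{"series":{"type":"array","items":{"type":"object","properties":{"delta_rot":{"type":"array","items":{"type":"number"}},"xyz":{"type":"array","items":{"type":"number"}},"fingers":{"type":"number"}}}},"force":{"type":"number"}},"required":["series"]}

```bash
mkdir -p pics; ls
python3 - <<'E'
from workcell import ctrl
import cv2,numpy as np
s=ctrl.get_state();print(s)
for n in("scene","top","wrist"):
    p,d=ctrl.grab_frame(n);cv2.imwrite(f"pics/{n}0.png",p[:,:,::-1]);np.save(f"{n}0.npy",d);np.save(f"{n}0_rgb.npy",p)
    print(n,ctrl.calibration(n))
E
```

```text
pics
{'time': 0.0, 'joint_pos': array([70.23087512, 30.77756847, -0.25294919, 88.17064118,  0.14926289,
       61.15264164, -4.0793352 ]), 'qvel': array([ 0.0198114 , -0.0537218 ,  0.00175351, -0.04537859,  0.01288981,
        0.07371465, -0.0222452 ]), 'joint_efforts': array([-6.55268595e-04, -5.83402240e+01,  1.04859453e+00, -2.59096760e+01,
        1.24265670e-02,  9.69186542e-03, -1.25509118e-05]), 'ee_pos': array([ 178.69563736, -624.29341127,  230.41290697]), 'tcp_rot': array([-1.79899814e+02,  8.32668345e-03,  1.59793656e+01]), 'ft_force': array([0.07254016, 0.88138004, 0.10331462]), 'ft_torque': array([-0.04156323,  0.02192951, -0.04154306]), 'opening': 0.9992507133630939}
scene {'mtx': array([[452.25712264,   0.        , 291.19297953],
       [  0.        , 452.25712264, 222.18828136],
       [  0.        ,   0.        ,   1.        ]]), 'k1': -0.0001799230834711384, 'R': array([[ 0.87048721,  0.49176594, -0.02045173],
       [ 0.29148012, -0.5485477 , -0.78366751],
       [-0.39659974,  0.67621127, -0.62084375]]), 't': array([-375.70814163, -140.62393301, 1602.98643967])}
t
[... 253 characters left out ...]
 [-0.99844747, -0.02492437, -0.04981389],
       [ 0.04896778,  0.03347773, -0.99823915]]), 't': array([ -62.77535525,  466.18328664, 1134.65811326])}
wrist {'mtx': array([[357.16119566,   0.        , 281.88118666],
       [  0.        , 357.16119566, 208.55088965],
       [  0.        ,   0.        ,   1.        ]]), 'k1': -0.0236593141674875, 'hand_eye': array([[-5.10613739e-04, -9.54476094e-01, -2.98286984e-01,
         7.57269607e+01],
       [ 9.99999326e-01, -7.98281094e-04,  8.42567190e-04,
        -2.05828154e-01],
       [-1.04232710e-03, -2.98286353e-01,  9.54475859e-01,
        -1.42952252e+02],
       [ 0.00000000e+00,  0.00000000e+00,  0.00000000e+00,
         1.00000000e+00]])}
```

View pics/top0.png

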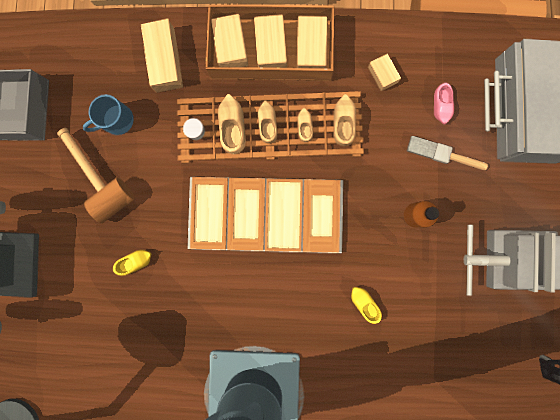

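View pics/scene0.png

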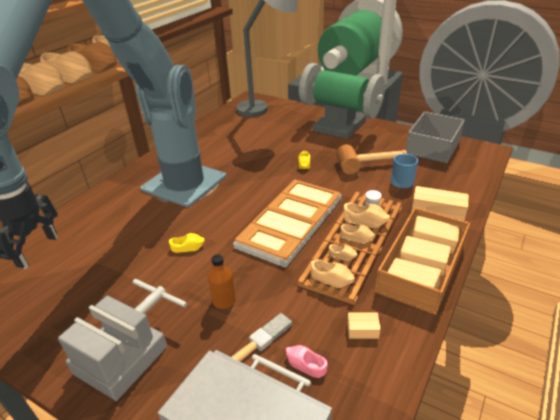

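View pics/wrist0.png

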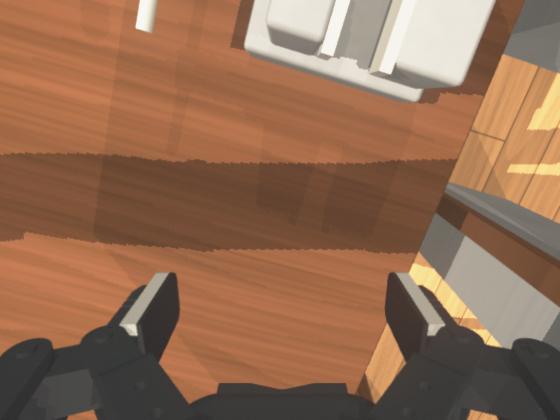

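The top view shows the rack row: tin (193,128), clogs (231,123), (267,122), (305,125), (344,120). The tray's cradles are at about (209,212), (247,214), (284,214), (321,215). Next I'll rectify this into a metric map.

```bash
cat > h.py <<'E'
import numpy as np,cv2
from workcell import ctrl
from scipy.spatial.transform import Rotation as Ro
def cloud(name,d,state=None):
    c=ctrl.calibration(name);h,w=d.shape
    u,v=np.meshgrid(np.arange(w),np.arange(h))
    pts=np.stack([u,v],-1).reshape(-1,1,2).astype(np.float64)
    n=cv2.undistortPoints(pts,c['mtx'],np.array([c['k1'],0,0,0,0])).reshape(h,w,2)
    P=np.dstack([n[...,0]*d,n[...,1]*d,d]).astype(float)
    if 'hand_eye' in c:
        H=c['hand_eye'];P=P@H[:3,:3].T+H[:3,3]
        R=Ro.from_euler('xyz',state['tcp_rot'],degrees=True).as_matrix()
        P=P@R.T+state['ee_pos']
    else: P=(P-c['t'])@c['R']
    P[d<=0]=np.nan
    return P
E
python3 - <<'E'
from h import *
d=np.load('top0.npy');P=cloud('top',d)
for n,(u,v) in dict(L=(231,123),th=(267,122),sm=(305,125),se=(344,120),tin=(193,128),cL=(209,212),c2=(247,214),c3=(284,214),c4=(321,215),bot=(430,213),bench=(380,170)).items(): print(n,P[v,u].round(0))
p=np.load('top0_rgb.npy')
cv2.imwrite('pics/topc.png',cv2.resize(p[80:265,165:375,::-1],None,fx=3.2,fy=3.2,interpolation=cv2.INTER_CUBIC))
E
```

```text
L [657.  68.  53.]
th [664. -17.  38.]
sm [ 660. -108.   33.]
se [ 672. -200.   43.]
tin [642. 157.  61.]
cL [445. 119.  19.]
c2 [443.  26.  22.]
c3 [445. -63.  27.]
c4 [ 445. -151.   22.]
bot [ 451. -377.  149.]
bench [ 559. -295.    2.]
```

View pics/topc.png

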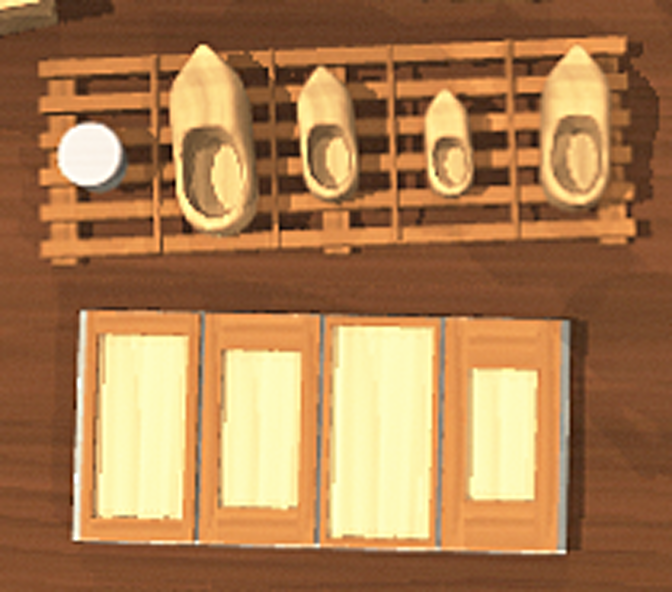

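Emit:
apply_moves --series '[{"delta_rot":[0,0,8],"xyz":[0,0,0],"fingers":8},{"delta_rot":[0,0,8],"xyz":[0,0,0]},{"xyz":[2.8,-3.9,0]},{"xyz":[2.8,-3.9,0]},{"xyz":[2.8,-3.9,0]}]' --force 40

```text
$.series[1]: bad value
```

Emit:
apply_moves --series '[{"delta_rot":[0,0,8],"xyz":[0,0,0],"fingers":8},{"delta_rot":[0,0,8],"xyz":[0,0,0],"fingers":8},{"delta_rot":[0,0,0],"xyz":[2.8,-3.9,0],"fingers":8},{"delta_rot":[0,0,0],"xyz":[2.8,-3.9,0],"fingers":8},{"delta_rot":[0,0,0],"xyz":[2.8,-3.9,0],"fingers":8}]' --force 40

```text
time: 0.65
ee_pos: [263.6, -506.3, 230.9]
tcp_rot: [-180.0, 0.0, -0.1]
ft_force: [1.1, -1.0, -0.5]
opening: 0.939
```

Emit:
apply_moves --series '[{"delta_rot":[0,0,0],"xyz":[2.8,-3.9,0],"fingers":8},{"delta_rot":[0,0,0],"xyz":[2.8,-3.9,0],"fingers":8},{"delta_rot":[0,0,0],"xyz":[2.8,-3.9,0],"fingers":8},{"delta_rot":[0,0,0],"xyz":[2.8,-3.9,0],"fingers":8},{"delta_rot":[0,0,0],"xyz":[2.8,-3.9,0],"fingers":8}]'

```text
time: 1.15
ee_pos: [403.7, -311.2, 231.3]
tcp_rot: [180.0, 0.0, -0.0]
ft_force: [1.2, -0.8, 0.5]
opening: 0.936
```

Emit:
apply_moves --series '[{"delta_rot":[0,0,0],"xyz":[2.8,-3.9,0],"fingers":8},{"delta_rot":[0,0,0],"xyz":[2.8,-3.9,0],"fingers":8},{"delta_rot":[0,0,0],"xyz":[2.8,-3.9,0],"fingers":8},{"delta_rot":[0,0,0],"xyz":[2.8,-3.9,0],"fingers":8},{"delta_rot":[0,0,0],"xyz":[2.8,-3.9,0],"fingers":8}]'

```text
time: 1.65
ee_pos: [543.8, -116.4, 231.2]
tcp_rot: [180.0, 0.0, -0.0]
ft_force: [0.4, -0.7, -0.5]
opening: 0.94
```

Emit:
apply_moves --series '[{"delta_rot":[0,0,0],"xyz":[2.8,-3.9,0],"fingers":8},{"delta_rot":[0,0,0],"xyz":[2.8,-3.9,0],"fingers":8},{"delta_rot":[0,0,0],"xyz":[0,0,0],"fingers":8},{"delta_rot":[0,0,0],"xyz":[0,0,0],"fingers":8},{"delta_rot":[0,0,0],"xyz":[0,0,0],"fingers":8}]'

```text
time: 2.15
ee_pos: [598.3, -41.7, 230.9]
tcp_rot: [179.9, 0.1, -0.1]
ft_force: [0.3, 0.3, -0.7]
opening: 0.933
```

Run:
```python
from h import *
import pickle
s=ctrl.get_state();print(s['time'],s['ee_pos'],s['tcp_rot'])
p,d=ctrl.grab_frame('wrist');pickle.dump((s,p,d),open('w1.pkl','wb'))
cv2.imwrite('pics/w1.png',p[:,:,::-1])
P=cloud('wrist',d,s)
# ortho rectified map 1px=1mm by nearest
X,Y,Z=[P[...,i].ravel() for i in range(3)]
x0,x1,y0,y1=330,780,-290,240
from scipy.interpolate import griddata
ok=np.isfinite(X)&(X>x0-20)&(X<x1+20)&(Y>y0-20)&(Y<y1+20)&(Z<130)
gy,gx=np.meshgrid(np.arange(y1,y0,-1),np.arange(x1,x0,-1))
idx=griddata(np.c_[X[ok],Y[ok]],np.flatnonzero(ok),(gx,gy),'nearest').astype(int)
o=p.reshape(-1,3)[idx];z=Z[idx]
np.save('z1.npy',z);cv2.imwrite('pics/o1.png',o[:,:,::-1])
zz=np.clip(z*3,0,255).astype(np.uint8);cv2.imwrite('pics/z1.png',cv2.applyColorMap(zz,cv2.COLORMAP_JET))
```

```text
2.15 [598.34472984 -41.7286987  230.91988067] [ 1.79938047e+02  6.73088423e-02 -1.22490207e-01]
```

View pics/w1.png

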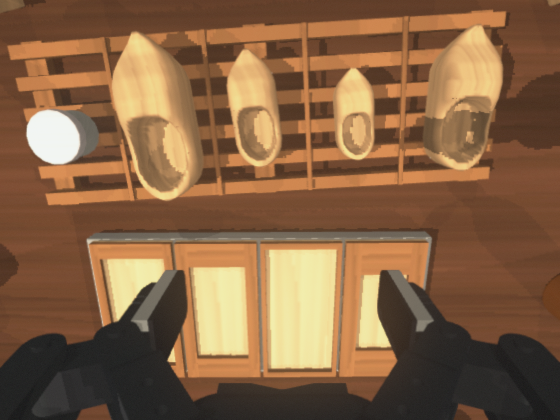

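View pics/o1.png

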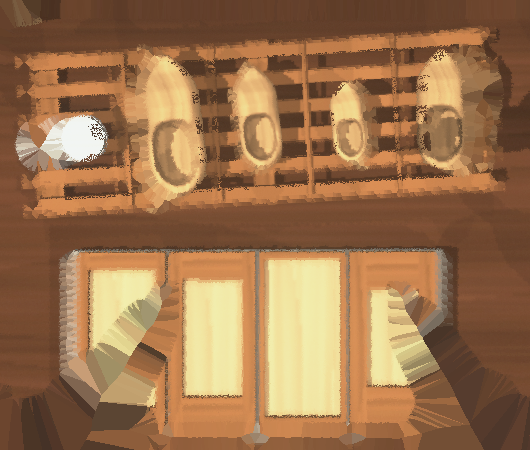

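View pics/z1.png

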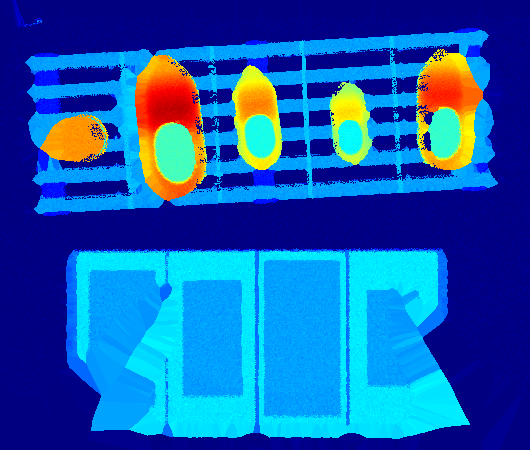

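Run:
```python
from h import *
import pickle
s,p,d=pickle.load(open('w1.pkl','rb'))
Pw=cloud('wrist',d,s);Pt=cloud('top',np.load('top0.npy'))
C=dict(L=(657,70,140,58),se=(672,-200,120,50),th=(664,-17,100,42),sm=(658,-108,80,34))
for tag,P in(('w',Pw),('t',Pt)):
  for n,(x,y,l,w) in C.items():
    Q=P.reshape(-1,3);m=(abs(Q[:,0]-x)<90)&(abs(Q[:,1]-y)<42)&(Q[:,2]>33)&(Q[:,2]<90);Q=Q[m]
    r=cv2.minAreaRect(Q[:,:2].astype(np.float32))
    # trimmed: iterate yaw, 
    best=None
    for a in np.radians(np.arange(-15,15.1,.5)):
        u=Q[:,:2]@[np.cos(a),np.sin(a)];v=Q[:,:2]@[-np.sin(a),np.cos(a)]
        v0,v1=np.percentile(v,[1,99]);u0,u1=np.percentile(u,[.4,99.6])
        A=(v1-v0)
        if best is None or A<best[0]: best=(A,a,u0,u1,v0,v1)
    A,a,u0,u1,v0,v1=best;uc,vc=(u0+u1)/2,(v0+v1)/2
    print(tag,n,len(Q),'zmax',np.percentile(Q[:,2],99).round(1),'yaw',np.degrees(a).round(1),'ctr',(uc*np.cos(a)-vc*np.sin(a)).round(1),(uc*np.sin(a)+vc*np.cos(a)).round(1),'lw',(u1-u0).round(1),(v1-v0).round(1))
```

```text
w L 10436 zmax 80.3 yaw 6.5 ctr 656.0 65.2 lw 134.2 53.9
w se 8175 zmax 72.4 yaw 1.0 ctr 671.6 -199.2 lw 115.1 45.3
w th 4561 zmax 64.6 yaw 5.5 ctr 663.5 -18.1 lw 95.6 39.7
w sm 2427 zmax 56.8 yaw 6.5 ctr 658.7 -107.0 lw 76.7 32.4
t L 1278 zmax 82.2 yaw 6.0 ctr 655.1 67.3 lw 135.6 56.2
t se 905 zmax 74.7 yaw -0.5 ctr 670.9 -200.5 lw 115.8 46.4
t th 592 zmax 66.4 yaw 5.5 ctr 663.1 -17.5 lw 96.4 40.6
t sm 340 zmax 57.7 yaw 6.5 ctr 659.0 -107.6 lw 76.3 32.5
```

Run:
```python
from h import *
import pickle
s,p,d=pickle.load(open('w1.pkl','rb'))
pt=np.load('top0_rgb.npy').astype(int);Pt=cloud('top',np.load('top0.npy'));Pw=cloud('wrist',d,s);p=p.astype(int)
for tag,P,im in(('w',Pw,p),('t',Pt,pt)):
  for n,(y,l,w) in dict(c2=(117,138,68),c3=(27,118,60),cL=(-62,158,76),c4=(-151,98,52)).items():
    # pale floor: blue channel high
    m=(abs(P[...,0]-442)<86)&(abs(P[...,1]-y)<43)&(im[...,2]>120)&(im[...,1]>190)&(P[...,2]>10)&(P[...,2]<34)
    Q=P[m]
    if len(Q)<50: print(tag,n,len(Q));continue
    a=np.percentile(Q,[1,99],axis=0)
    r=cv2.minAreaRect(Q[:,:2].astype(np.float32))
    print(tag,n,len(Q),'ctr',a.mean(0)[:2].round(1),'size',(a[1]-a[0])[:2].round(1),'z',np.median(Q[:,2]).round(1),'rect',np.round(r[0],1),np.round(r[1],1),round(r[2],1))
  m=(P[...,0]>340)&(P[...,0]<545)&(P[...,1]>-215)&(P[...,1]<180)&(P[...,2]>16)&(P[...,2]<35)
  Q=P[m];mm=Q[:,1]
  # front (far) edge line
  pts=[]
  for y in range(-190,160,10):
    q=Q[abs(mm-y)<5]; 
    if len(q): pts.append((y,np.percentile(q[:,0],99),np.percentile(q[:,0],1)))
  pts=np.array(pts);print(tag,'far edge fit',np.polyfit(pts[:,0],pts[:,1],1),'near',np.polyfit(pts[:,0],pts[:,2],1),'yext',np.percentile(mm,[.5,99.5]))
```

```text
w c2 1997 ctr [443.5 117.4] size [129.5  60. ] z 24.1 rect [441.3 117.1] [135.3  62.1] 0.1
w c3 4253 ctr [441.8  26.8] size [111.1  54.7] z 24.1 rect [441.3  26.8] [115.4  57.4] 0.3
w cL 7419 ctr [442.2 -63.9] size [150.4  70. ] z 24.2 rect [443.2 -63.9] [158.2  71.8] 0.1
w c4 1376 ctr [ 441.8 -147.9] size [92.  33.6] z 24.3 rect [ 441.3 -153.1] [45.8 94. ] 88.9
w far edge fit [-1.73166966e-03  5.30474482e+02] near [1.44518723e-01 3.84347128e+02] yext [-194.69000111  160.20522293]
t c2 1523 ctr [434.1 118.2] size [152.9  65.2] z 24.7 rect [434.  116.1] [ 85.  155.2] 89.2
t c3 1169 ctr [429.3  27.9] size [142.6  56.8] z 24.5 rect [429.2  26.4] [151.5  66.1] 6.4
t cL 2053 ctr [443.9 -62.3] size [155.3  73.1] z 24.6 rect [439.4 -62.8] [165.7  76.9] 1.4
t c4 845 ctr [ 425.1 -153.2] size [134.8  48.8] z 24.5 rect [ 425.2 -151.6] [ 85.1 135.7] 89.3
t far edge fit [-3.83433348e-03  5.29206072e+02] near [-1.66241550e-03  3.57589649e+02] yext [-200.65045522  167.63628881]
```

Emit:
apply_moves --series '[{"delta_rot":[0,0,0],"xyz":[1.92,-3.6,0],"fingers":7.3},{"delta_rot":[0,0,0],"xyz":[1.92,-3.6,0],"fingers":7.3},{"delta_rot":[0,0,-6.5],"xyz":[1.92,-3.58,0],"fingers":7.3},{"delta_rot":[0,0,0],"xyz":[0,0,4],"fingers":7.3},{"delta_rot":[0,0,0],"xyz":[0,0,4],"fingers":7.3}]'

```text
time: 2.7
ee_pos: [658.0, 67.8, 151.6]
tcp_rot: [-180.0, -0.2, 6.5]
ft_force: [-0.3, -0.4, -0.4]
opening: 0.857
```

Emit:
apply_moves --series '[{"delta_rot":[0,0,0],"xyz":[0,0,3],"fingers":7.3},{"delta_rot":[0,0,0],"xyz":[0,0,0],"fingers":7.3},{"delta_rot":[0,0,0],"xyz":[0,0,0],"fingers":7.3},{"delta_rot":[0,0,0],"xyz":[0,0,0],"fingers":7.3},{"delta_rot":[0,0,0],"xyz":[0,0,0],"fingers":7.3}]'

```text
time: 3.2
ee_pos: [658.2, 67.6, 123.6]
tcp_rot: [-180.0, -0.2, 6.4]
ft_force: [-0.4, -0.6, 0.0]
opening: 0.856
```

Run:
```python
from h import *
s=ctrl.get_state();print(s['time'],s['ee_pos'],s['tcp_rot'],s['opening'],s['ft_force'])
p,d=ctrl.grab_frame('wrist')
cv2.imwrite('pics/w2.png',p[:,:,::-1])
```

```text
3.2 [658.21004131  67.56976642 123.6157887 ] [-179.99922471   -0.20901838    6.44273162] 0.8559746974942297 [-0.43839375 -0.58223028  0.00281153]
```

View pics/w2.png

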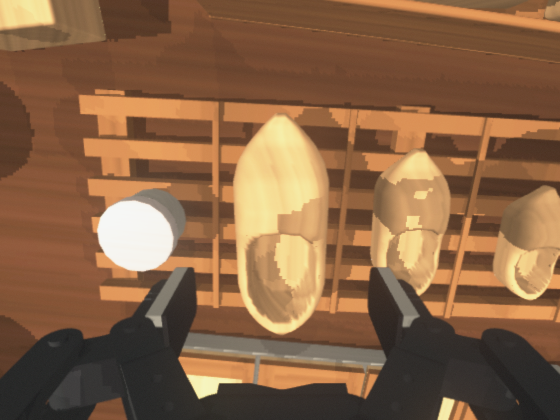

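The clog is centred between the fingers (column 282 for both) and lined up with the tool. I'll go down and grip.

Emit:
apply_moves --series '[{"delta_rot":[0,0,0],"xyz":[0,0,2.5],"fingers":7.3},{"delta_rot":[0,0,0],"xyz":[0,0,2.5],"fingers":7.3},{"delta_rot":[0,0,0],"xyz":[0,0,2.5],"fingers":7.3},{"delta_rot":[0,0,0],"xyz":[0,0,1.8],"fingers":7.3},{"delta_rot":[0,0,0],"xyz":[0,0,0],"fingers":7.3}]'

```text
time: 3.75
ee_pos: [655.1, 67.4, 26.3]
tcp_rot: [180.0, 0.2, 6.5]
ft_force: [-0.1, 0.2, 0.1]
opening: 0.856
```

Emit:
apply_moves --series '[{"delta_rot":[0,0,0],"xyz":[0,0,0],"fingers":4},{"delta_rot":[0,0,0],"xyz":[0,0,0],"fingers":4},{"delta_rot":[0,0,0],"xyz":[0,0,0],"fingers":4},{"delta_rot":[0,0,0],"xyz":[0,0,0],"fingers":4},{"delta_rot":[0,0,0],"xyz":[0,0,0],"fingers":4}]' --force 50

```text
time: 4.25
ee_pos: [657.6, 67.8, 29.5]
tcp_rot: [180.0, -0.1, 6.5]
ft_force: [-1.1, -0.6, 6.0]
opening: 0.675
```

Emit:
apply_moves --series '[{"delta_rot":[0,0,0],"xyz":[0,0,-1],"fingers":4},{"delta_rot":[0,0,0],"xyz":[0,0,-2],"fingers":4},{"delta_rot":[0,0,0],"xyz":[0,0,-3],"fingers":4},{"delta_rot":[0,0,0],"xyz":[0,0,-3],"fingers":4},{"delta_rot":[0,0,0],"xyz":[0,0,-1],"fingers":4}]'

```text
time: 4.75
ee_pos: [658.7, 68.0, 131.9]
tcp_rot: [-180.0, -0.3, 6.5]
ft_force: [1.1, 0.6, -1.1]
opening: 0.672
```

Run:
```python
from h import *
s=ctrl.get_state();print(s['time'],s['ee_pos'],s['tcp_rot'],s['opening'],s['ft_force'])
p,d=ctrl.grab_frame('scene')
cv2.imwrite('pics/s3.png',cv2.resize(p[100:320,200:480,::-1],None,fx=2.5,fy=2.5))
```

```text
4.75 [658.65057718  68.02735374 131.88786473] [-179.98713383   -0.29338069    6.46745659] 0.6721037953928363 [ 1.12605435  0.56540334 -1.11989193]
```

View pics/s3.png

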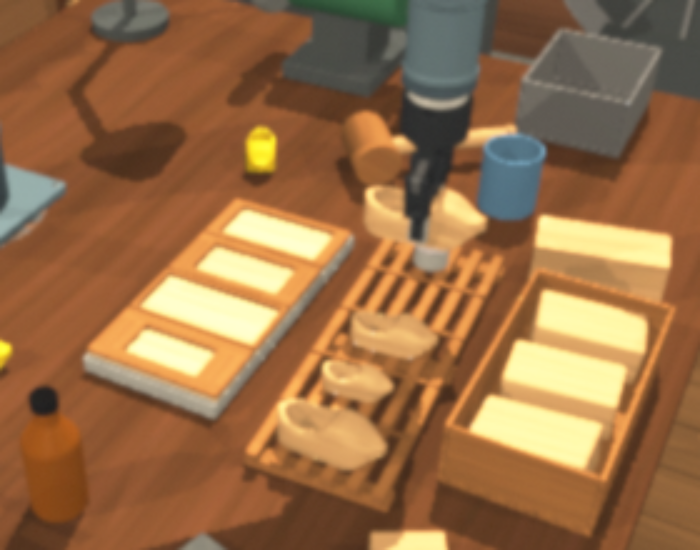

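Emit:
apply_moves --series '[{"delta_rot":[0,0,3.2],"xyz":[0,0,0],"fingers":4},{"delta_rot":[0,0,3.2],"xyz":[0,0,0],"fingers":4},{"delta_rot":[0,0,0],"xyz":[-2,1.2,0],"fingers":4},{"delta_rot":[0,0,0],"xyz":[-3,1.8,0],"fingers":4},{"delta_rot":[0,0,0],"xyz":[-3,1.8,0],"fingers":4}]'

```text
time: 5.3
ee_pos: [574.8, 19.2, 126.6]
tcp_rot: [180.0, 0.1, 0.1]
ft_force: [-0.4, -1.5, -1.6]
opening: 0.672
```

Emit:
apply_moves --series '[{"delta_rot":[0,0,0],"xyz":[-4,2.5,0],"fingers":4},{"delta_rot":[0,0,0],"xyz":[-4,2.5,0],"fingers":4},{"delta_rot":[0,0,0],"xyz":[-3.5,2.1,0],"fingers":4},{"delta_rot":[0,0,0],"xyz":[-2,1.2,0],"fingers":4},{"delta_rot":[0,0,0],"xyz":[0,0,0],"fingers":4}]'

```text
time: 5.8
ee_pos: [437.3, -65.8, 127.0]
tcp_rot: [179.9, 0.3, -0.1]
ft_force: [0.6, 0.2, -1.1]
opening: 0.676
```

Emit:
apply_moves --series '[{"delta_rot":[0,0,0],"xyz":[0,0,2],"fingers":4},{"delta_rot":[0,0,0],"xyz":[0,0,2],"fingers":4},{"delta_rot":[0,0,0],"xyz":[0,0,2],"fingers":4},{"delta_rot":[0,0,0],"xyz":[0,0,0],"fingers":4},{"delta_rot":[0,0,0],"xyz":[0,0,0],"fingers":4}]'

```text
time: 6.3
ee_pos: [441.8, -63.1, 68.0]
tcp_rot: [-180.0, 0.1, 0.1]
ft_force: [0.6, -0.6, -0.9]
opening: 0.668
```

Run:
```python
from h import *
s=ctrl.get_state();print(s['time'],s['ee_pos'],s['tcp_rot'],s['opening'],s['ft_force'])
p,d=ctrl.grab_frame('wrist')
cv2.imwrite('pics/w4.png',p[:,:,::-1])
```

```text
6.3 [441.83436382 -63.13752229  67.96293657] [-1.79977597e+02  7.28567617e-02  1.07668954e-01] 0.6678133415345714 [ 0.61936961 -0.61438438 -0.90536944]
```

View pics/w4.png

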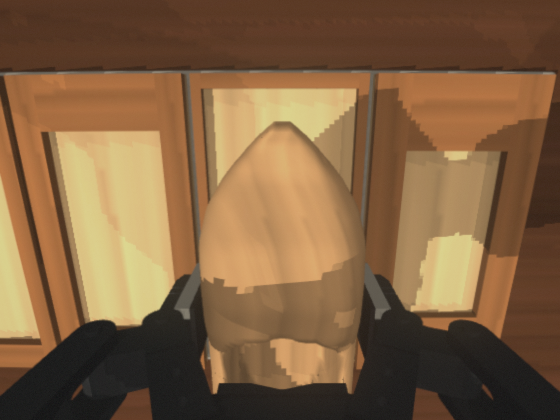

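Emit:
apply_moves --series '[{"delta_rot":[0,0,0],"xyz":[0,0,1.5],"fingers":4},{"delta_rot":[0,0,0],"xyz":[0,0,1.2],"fingers":4},{"delta_rot":[0,0,0],"xyz":[0,0,0.8],"fingers":4},{"delta_rot":[0,0,0],"xyz":[0,0,0.2],"fingers":4},{"delta_rot":[0,0,0],"xyz":[0,0,0],"fingers":4}]'

```text
time: 6.85
ee_pos: [441.8, -63.5, 31.2]
tcp_rot: [-180.0, 0.0, 0.1]
ft_force: [-0.1, 0.9, -1.6]
opening: 0.67
```

Run:
```python
from h import *
for i in range(3):
    s=ctrl.get_state();print(s['time'],s['ee_pos'],s['ft_force'],s['ft_torque'])
    p,d=ctrl.grab_frame('wrist')
P=cloud('wrist',d,s)
cv2.imwrite('pics/w5.png',p[:,:,::-1])
```

```text
6.85 [441.84970093 -63.53695643  31.16448646] [-0.11390864  0.92362852 -1.61438615] [0.01163785 0.00425082 0.01315151]
6.9 [442.07630786 -63.59070793  31.4382265 ] [ 0.28397906 -0.26968808 -2.02873372] [ 0.01402793  0.0191239  -0.01108924]
6.95 [442.26202554 -63.58055178  31.58202522] [ 0.30781855 -0.60498931 -0.70557112] [ 0.01212992 -0.02025588 -0.01840178]
```

View pics/w5.png

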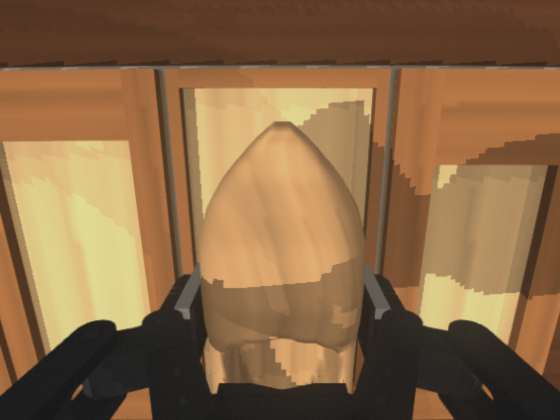

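Emit:
apply_moves --series '[{"delta_rot":[0,0,0],"xyz":[0,-0.1,0.1],"fingers":4},{"delta_rot":[0,0,0],"xyz":[0,0,0.05],"fingers":4},{"delta_rot":[0,0,0],"xyz":[0,0,0.05],"fingers":4},{"delta_rot":[0,0,0],"xyz":[0,0,0],"fingers":4},{"delta_rot":[0,0,0],"xyz":[0,0,0],"fingers":4}]'

```text
time: 7.5
ee_pos: [442.0, -62.5, 29.4]
tcp_rot: [180.0, -0.0, 0.1]
ft_force: [-1.7, 0.7, 1.7]
opening: 0.67
```

Emit:
apply_moves --series '[{"delta_rot":[0,0,0],"xyz":[0,0,0],"fingers":7.2},{"delta_rot":[0,0,0],"xyz":[0,0,0],"fingers":7.2},{"delta_rot":[0,0,0],"xyz":[0,0,0],"fingers":7.2},{"delta_rot":[0,0,0],"xyz":[0,0,-1],"fingers":7.2},{"delta_rot":[0,0,0],"xyz":[0,0,-3],"fingers":7.2}]'

```text
time: 8.0
ee_pos: [440.2, -62.3, 68.6]
tcp_rot: [-180.0, 0.3, 0.1]
ft_force: [0.9, -0.0, 0.7]
opening: 0.846
```

Emit:
apply_moves --series '[{"delta_rot":[0,0,0],"xyz":[0,0,-4],"fingers":7.2},{"delta_rot":[0,0,0],"xyz":[0,0,-4],"fingers":7.2},{"delta_rot":[0,0,0],"xyz":[0,0,-4],"fingers":7.2},{"delta_rot":[0,0,0],"xyz":[0,0,0],"fingers":7.2},{"delta_rot":[0,0,0],"xyz":[0,0,0],"fingers":7.2}]'

```text
time: 8.5
ee_pos: [442.4, -62.8, 190.5]
tcp_rot: [180.0, -0.1, 0.1]
ft_force: [-0.1, 0.6, -1.2]
opening: 0.843
```

Run:
```python
from h import *
s=ctrl.get_state();print(s['time'],s['ee_pos'],s['tcp_rot'],s['opening'],s['ft_force'])
p,d=ctrl.grab_frame('wrist')
cv2.imwrite('pics/w6.png',p[:,:,::-1])
```

```text
8.5 [442.36997392 -62.75594109 190.50306022] [ 1.79967603e+02 -1.39524045e-01  6.54890548e-02] 0.8428317292686338 [-0.09844022  0.55055766 -1.21110385]
```

View pics/w6.png

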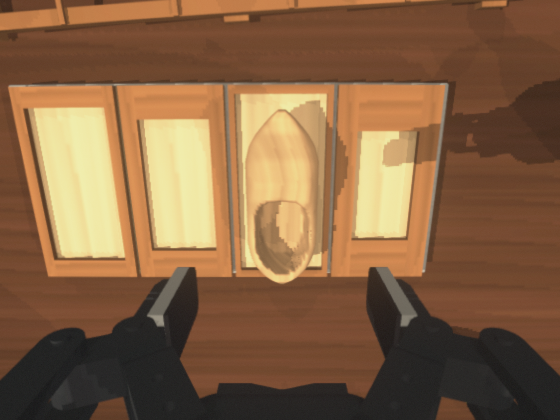

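```bash
cat >> h.py <<'E'
def clogfit(P,x,y,zmin=33,hy=42,hx=90):
    Q=P.reshape(-1,3);m=(abs(Q[:,0]-x)<hx)&(abs(Q[:,1]-y)<hy)&(Q[:,2]>zmin)&(Q[:,2]<90);Q=Q[m]
    best=None
    for a in np.radians(np.arange(-15,15.1,.5)):
        u=Q[:,:2]@[np.cos(a),np.sin(a)];v=Q[:,:2]@[-np.sin(a),np.cos(a)]
        v0,v1=np.percentile(v,[1,99]);u0,u1=np.percentile(u,[.4,99.6])
        if best is None or v1-v0<best[0]: best=(v1-v0,a,u0,u1,v0,v1)
    A,a,u0,u1,v0,v1=best;uc,vc=(u0+u1)/2,(v0+v1)/2
    print('zmax',np.percentile(Q[:,2],99).round(1),'yaw',np.degrees(a).round(1),'ctr',(uc*np.cos(a)-vc*np.sin(a)).round(1),(uc*np.sin(a)+vc*np.cos(a)).round(1),'lw',(u1-u0).round(1),(v1-v0).round(1))
E
python3 - <<'E'
from h import *
s=ctrl.get_state();p,d=ctrl.grab_frame('wrist');P=cloud('wrist',d,s);print(s['ee_pos'])
clogfit(P,442,-63,35)
E
```

```text
[441.49471638 -62.64589145 189.34757613]
zmax 80.2 yaw 0.0 ctr 440.8 -62.4 lw 134.7 54.4
```

Emit:
apply_moves --series '[{"delta_rot":[0,0,0],"xyz":[2.5,1.5,0],"fingers":6.6},{"delta_rot":[0,0,0],"xyz":[4,2.4,0],"fingers":6.6},{"delta_rot":[0,0,0],"xyz":[4,2.4,0],"fingers":6.6},{"delta_rot":[0,0,0],"xyz":[4,2.4,0],"fingers":6.6},{"delta_rot":[0,0,0],"xyz":[4,2.4,0],"fingers":6.6}]'

```text
time: 9.1
ee_pos: [627.4, -174.1, 187.1]
tcp_rot: [-180.0, 0.2, 0.1]
ft_force: [0.2, -0.4, -0.7]
opening: 0.77
```

Emit:
apply_moves --series '[{"delta_rot":[0,0,0],"xyz":[3,1.8,0],"fingers":6.6},{"delta_rot":[0,0,0],"xyz":[1.4,0.8,3],"fingers":6.6},{"delta_rot":[0,0,0],"xyz":[0,0,4],"fingers":6.6},{"delta_rot":[0,0,0],"xyz":[0,0,0],"fingers":6.6},{"delta_rot":[0,0,0],"xyz":[0,0,0],"fingers":6.6}]'

```text
time: 9.6
ee_pos: [669.8, -198.5, 117.8]
tcp_rot: [-179.9, 0.2, 0.1]
ft_force: [1.0, -0.1, 1.4]
opening: 0.774
```

Run:
```python
from h import *
s=ctrl.get_state();print(s['time'],s['ee_pos'],s['tcp_rot'],s['opening'],s['ft_force'])
p,d=ctrl.grab_frame('wrist')
clogfit(cloud('wrist',d,s),671,-200,33)
cv2.imwrite('pics/w7.png',p[:,:,::-1])
```

```text
9.6 [ 669.76602593 -198.54378001  117.78433588] [-1.79930162e+02  2.29225210e-01  1.05606409e-01] 0.7735104081568914 [ 0.97333508 -0.07414984  1.3750267 ]
zmax 72.3 yaw 0.5 ctr 672.1 -201.6 lw 115.7 46.7
```

View pics/w7.png

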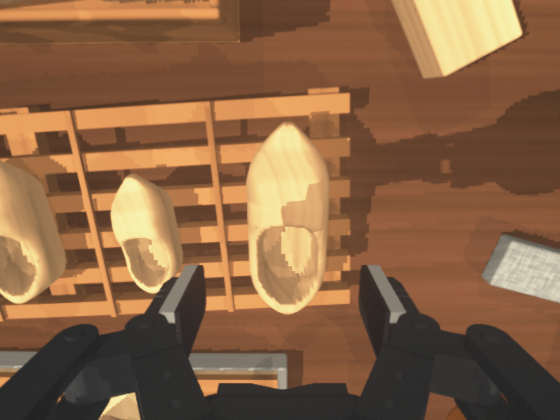

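Emit:
apply_moves --series '[{"delta_rot":[0,0,0],"xyz":[0.1,0.3,1.5],"fingers":6.6},{"delta_rot":[0,0,0],"xyz":[0,0,2.5],"fingers":6.6},{"delta_rot":[0,0,0],"xyz":[0,0,2.5],"fingers":6.6},{"delta_rot":[0,0,0],"xyz":[0,0,1.8],"fingers":6.6},{"delta_rot":[0,0,0],"xyz":[0,0,0.5],"fingers":6.6}]'

```text
time: 10.15
ee_pos: [670.9, -202.1, 29.4]
tcp_rot: [-180.0, 0.1, 0.1]
ft_force: [0.6, -0.0, -0.8]
opening: 0.775
```

Emit:
apply_moves --series '[{"delta_rot":[0,0,0],"xyz":[0,0,0],"fingers":3},{"delta_rot":[0,0,0],"xyz":[0,0,0],"fingers":3},{"delta_rot":[0,0,0],"xyz":[0,0,0],"fingers":3},{"delta_rot":[0,0,0],"xyz":[0,0,0],"fingers":3},{"delta_rot":[0,0,0],"xyz":[0,0,0],"fingers":3}]'

```text
time: 10.65
ee_pos: [672.4, -202.4, 31.8]
tcp_rot: [180.0, -0.0, 0.1]
ft_force: [1.1, -0.8, 1.3]
opening: 0.577
```

Emit:
apply_moves --series '[{"delta_rot":[0,0,0],"xyz":[0,0,-1],"fingers":3},{"delta_rot":[0,0,0],"xyz":[0,0,-3],"fingers":3},{"delta_rot":[0,0,0],"xyz":[0,0,-3],"fingers":3},{"delta_rot":[0,0,0],"xyz":[0,0,-3],"fingers":3},{"delta_rot":[0,0,0],"xyz":[-1,-1.4,0],"fingers":3}]'

```text
time: 11.15
ee_pos: [666.0, -191.6, 137.4]
tcp_rot: [179.8, -0.6, -0.1]
ft_force: [0.0, -0.0, -1.4]
opening: 0.571
```

Emit:
apply_moves --series '[{"delta_rot":[0,0,0],"xyz":[-2,-2.8,0],"fingers":3},{"delta_rot":[0,0,0],"xyz":[-2.5,-3.5,0],"fingers":3},{"delta_rot":[0,0,0],"xyz":[-2.5,-3.5,0],"fingers":3},{"delta_rot":[0,0,0],"xyz":[-2.5,-3.5,0],"fingers":3},{"delta_rot":[0,0,0],"xyz":[-2.5,-3.5,0],"fingers":3}]'

```text
time: 11.65
ee_pos: [541.1, -19.2, 132.2]
tcp_rot: [180.0, -0.1, 0.1]
ft_force: [1.6, 0.7, -1.1]
opening: 0.574
```

Emit:
apply_moves --series '[{"delta_rot":[0,0,0],"xyz":[-2.5,-3.5,0],"fingers":3},{"delta_rot":[0,0,0],"xyz":[-2.5,-3.5,0],"fingers":3},{"delta_rot":[0,0,0],"xyz":[-2.4,-3.3,0],"fingers":3},{"delta_rot":[0,0,0],"xyz":[-1.5,-2.1,0],"fingers":3},{"delta_rot":[0,0,0],"xyz":[-1,-1.3,0],"fingers":3}]'

```text
time: 12.15
ee_pos: [441.6, 118.6, 132.2]
tcp_rot: [-180.0, -0.0, 0.3]
ft_force: [0.1, -0.3, -1.8]
opening: 0.573
```

Emit:
apply_moves --series '[{"delta_rot":[0,0,0],"xyz":[0,0,0],"fingers":3},{"delta_rot":[0,0,0],"xyz":[0,0,2],"fingers":3},{"delta_rot":[0,0,0],"xyz":[0,0,2],"fingers":3},{"delta_rot":[0,0,0],"xyz":[0,0,2],"fingers":3},{"delta_rot":[0,0,0],"xyz":[0,0,0],"fingers":3}]'

```text
time: 12.65
ee_pos: [442.0, 115.0, 69.9]
tcp_rot: [179.9, 0.2, 0.0]
ft_force: [-0.8, 0.6, -0.4]
opening: 0.576
```

Run:
```python
from h import *
s=ctrl.get_state();print(s['time'],s['ee_pos'],s['tcp_rot'],s['opening'],s['ft_force'])
p,d=ctrl.grab_frame('wrist')
cv2.imwrite('pics/w8.png',p[:,:,::-1])
```

```text
12.65 [442.02517709 114.9637873   69.8915326 ] [1.79910901e+02 1.70723522e-01 1.01959062e-02] 0.5761094176210172 [-0.79040649  0.58197972 -0.35923523]
```

View pics/w8.png

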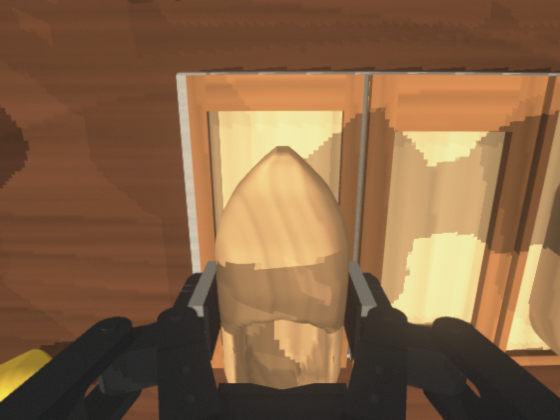

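Emit:
apply_moves --series '[{"delta_rot":[0,0,0],"xyz":[0.05,-0.25,1.5],"fingers":3},{"delta_rot":[0,0,0],"xyz":[0,0,1.2],"fingers":3},{"delta_rot":[0,0,0],"xyz":[0,0,0.8],"fingers":3},{"delta_rot":[0,0,0],"xyz":[0,0,0.2],"fingers":3},{"delta_rot":[0,0,0],"xyz":[0,0,0],"fingers":3}]'

```text
time: 13.2
ee_pos: [443.2, 118.7, 34.3]
tcp_rot: [180.0, 0.0, 0.1]
ft_force: [-0.2, -0.4, -1.5]
opening: 0.577
```

Emit:
apply_moves --series '[{"delta_rot":[0,0,0],"xyz":[0,0,0.05],"fingers":3},{"delta_rot":[0,0,0],"xyz":[0,0,0.05],"fingers":3},{"delta_rot":[0,0,0],"xyz":[0,0,0],"fingers":3},{"delta_rot":[0,0,0],"xyz":[0,0,0],"fingers":3},{"delta_rot":[0,0,0],"xyz":[0,0,0],"fingers":3}]'

```text
time: 13.7
ee_pos: [443.3, 118.9, 33.4]
tcp_rot: [-180.0, -0.0, 0.1]
ft_force: [-0.6, 0.5, -0.1]
opening: 0.575
```

Emit:
apply_moves --series '[{"delta_rot":[0,0,0],"xyz":[0,0,0.05],"fingers":3},{"delta_rot":[0,0,0],"xyz":[0,0,0.05],"fingers":3},{"delta_rot":[0,0,0],"xyz":[0,0,0.03],"fingers":3},{"delta_rot":[0,0,0],"xyz":[0,0,0],"fingers":3},{"delta_rot":[0,0,0],"xyz":[0,0,0],"fingers":3}]'

```text
time: 14.2
ee_pos: [443.2, 118.9, 32.0]
tcp_rot: [180.0, 0.0, 0.1]
ft_force: [0.3, 0.4, -1.1]
opening: 0.579
```

Emit:
apply_moves --series '[{"delta_rot":[0,0,0],"xyz":[0,0,0.04],"fingers":3},{"delta_rot":[0,0,0],"xyz":[0,0,0.03],"fingers":3},{"delta_rot":[0,0,0],"xyz":[0,0,0],"fingers":3},{"delta_rot":[0,0,0],"xyz":[0,0,0],"fingers":3},{"delta_rot":[0,0,0],"xyz":[0,0,0],"fingers":3}]'

```text
time: 14.7
ee_pos: [443.3, 118.9, 31.6]
tcp_rot: [180.0, -0.0, 0.1]
ft_force: [-1.3, -1.2, 4.9]
opening: 0.58
```

Contact, at 4.9 N. I'll release and rise.

Emit:
apply_moves --series '[{"delta_rot":[0,0,0],"xyz":[0,0,0],"fingers":6.4},{"delta_rot":[0,0,0],"xyz":[0,0,0],"fingers":6.4},{"delta_rot":[0,0,0],"xyz":[0,0,0],"fingers":6.4},{"delta_rot":[0,0,0],"xyz":[0,0,-1],"fingers":6.4},{"delta_rot":[0,0,0],"xyz":[0,0,-3],"fingers":6.4}]'

```text
time: 15.2
ee_pos: [441.4, 118.4, 70.5]
tcp_rot: [179.9, 0.3, 0.1]
ft_force: [0.7, 0.5, -0.6]
opening: 0.747
```

Emit:
apply_moves --series '[{"delta_rot":[0,0,0],"xyz":[0,0,-4],"fingers":5.8},{"delta_rot":[0,0,0],"xyz":[0,0,-4],"fingers":5.8},{"delta_rot":[0,0,0],"xyz":[0,0,-4],"fingers":5.8},{"delta_rot":[0,0,0],"xyz":[0,0,0],"fingers":5.8},{"delta_rot":[0,0,0],"xyz":[0,0,0],"fingers":5.8}]'

```text
time: 15.7
ee_pos: [443.6, 119.0, 192.5]
tcp_rot: [-180.0, -0.1, 0.1]
ft_force: [-0.1, 0.3, -0.8]
opening: 0.682
```

Run:
```python
from h import *
s=ctrl.get_state();print(s['time'],s['ee_pos'],s['tcp_rot'],s['opening'],s['ft_force'])
p,d=ctrl.grab_frame('wrist');P=cloud('wrist',d,s)
clogfit(P,443,117,35);clogfit(P,443,-63,35)
cv2.imwrite('pics/w9.png',p[:,:,::-1])
```

```text
15.7 [443.64028921 118.95769989 192.49825656] [-1.79974659e+02 -1.35862543e-01  6.85659662e-02] 0.6822873563322226 [-0.1162312   0.28018467 -0.75061288]
zmax 72.3 yaw 0.5 ctr 442.9 119.1 lw 116.0 47.2
zmax 80.2 yaw 0.5 ctr 441.2 -58.9 lw 134.7 51.8
```

View pics/w9.png

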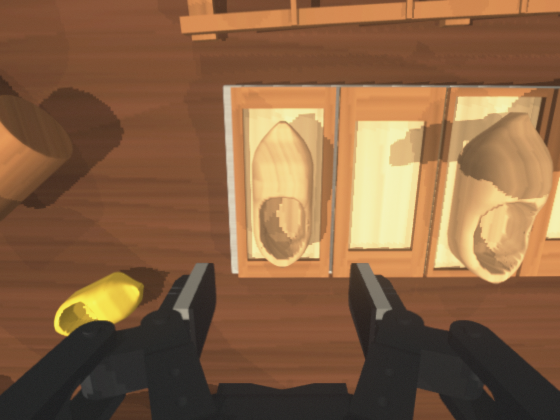

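Emit:
apply_moves --series '[{"delta_rot":[0,0,0],"xyz":[2.5,1.5,0],"fingers":5.8},{"delta_rot":[0,0,0],"xyz":[4,2.5,0],"fingers":5.8},{"delta_rot":[0,0,0],"xyz":[4,2.5,0],"fingers":5.8},{"delta_rot":[0,0,0],"xyz":[4,2.5,0],"fingers":5.8},{"delta_rot":[0,0,0],"xyz":[4,2.5,0],"fingers":5.8}]'

```text
time: 16.25
ee_pos: [628.5, 3.0, 189.2]
tcp_rot: [180.0, 0.2, 0.1]
ft_force: [1.1, -0.1, 0.7]
opening: 0.679
```

Emit:
apply_moves --series '[{"delta_rot":[0,0,0],"xyz":[2.4,1.5,0],"fingers":5.8},{"delta_rot":[0,0,-5.6],"xyz":[1.1,0.7,3],"fingers":5.8},{"delta_rot":[0,0,0],"xyz":[0,0,4],"fingers":5.8},{"delta_rot":[0,0,0],"xyz":[0,0,0],"fingers":5.8},{"delta_rot":[0,0,0],"xyz":[0,0,0],"fingers":5.8}]'

```text
time: 16.75
ee_pos: [661.9, -17.4, 120.0]
tcp_rot: [-180.0, 0.2, 5.7]
ft_force: [-0.5, 0.1, 0.4]
opening: 0.681
```

Run:
```python
from h import *
s=ctrl.get_state();print(s['time'],s['ee_pos'],s['tcp_rot'],s['opening'],s['ft_force'])
p,d=ctrl.grab_frame('wrist')
clogfit(cloud('wrist',d,s),663,-18,33)
cv2.imwrite('pics/w10.png',p[:,:,::-1])
```

```text
16.75 [661.93997545 -17.38998806 119.97455692] [-179.96527844    0.22692698    5.6941592 ] 0.6805458894455162 [-0.51698718  0.06884098  0.37579921]
zmax 64.4 yaw 7.5 ctr 664.1 -17.2 lw 97.2 39.4
```

View pics/w10.png

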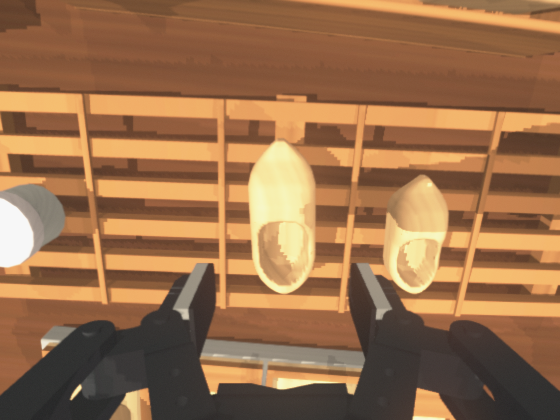

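Emit:
apply_moves --series '[{"delta_rot":[0,0,0],"xyz":[0.1,0,1.8],"fingers":5.8},{"delta_rot":[0,0,0],"xyz":[0,0,2.5],"fingers":5.8},{"delta_rot":[0,0,0],"xyz":[0,0,2.5],"fingers":5.8},{"delta_rot":[0,0,0],"xyz":[0,0,1.8],"fingers":5.8},{"delta_rot":[0,0,0],"xyz":[0,0,0.5],"fingers":5.8}]'

```text
time: 17.3
ee_pos: [663.2, -17.5, 28.6]
tcp_rot: [-180.0, 0.1, 5.7]
ft_force: [-0.4, 1.0, -0.2]
opening: 0.68
```

Emit:
apply_moves --series '[{"delta_rot":[0,0,0],"xyz":[0,0,0],"fingers":2.5},{"delta_rot":[0,0,0],"xyz":[0,0,0],"fingers":2.5},{"delta_rot":[0,0,0],"xyz":[0,0,0],"fingers":2.5},{"delta_rot":[0,0,0],"xyz":[0,0,0],"fingers":2.5},{"delta_rot":[0,0,0],"xyz":[0,0,0],"fingers":2.5}]'

```text
time: 17.8
ee_pos: [664.7, -17.7, 30.8]
tcp_rot: [180.0, -0.0, 5.7]
ft_force: [0.4, 0.4, 0.1]
opening: 0.478
```

Emit:
apply_moves --series '[{"delta_rot":[0,0,0],"xyz":[0,0,-1],"fingers":2.5},{"delta_rot":[0,0,0],"xyz":[0,0,-3],"fingers":2.5},{"delta_rot":[0,0,0],"xyz":[0,0,-3],"fingers":2.5},{"delta_rot":[0,0,2.8],"xyz":[0,0,-3],"fingers":2.5},{"delta_rot":[0,0,2.8],"xyz":[0,0,0],"fingers":2.5}]'

```text
time: 18.3
ee_pos: [667.9, -17.5, 136.2]
tcp_rot: [-180.0, -0.5, -0.1]
ft_force: [0.3, -0.5, -1.2]
opening: 0.483
```

Emit:
apply_moves --series '[{"delta_rot":[0,0,0],"xyz":[-2,-0.4,0],"fingers":2.5},{"delta_rot":[0,0,0],"xyz":[-4,-0.8,0],"fingers":2.5},{"delta_rot":[0,0,0],"xyz":[-4,-0.8,0],"fingers":2.5},{"delta_rot":[0,0,0],"xyz":[-4,-0.8,0],"fingers":2.5},{"delta_rot":[0,0,0],"xyz":[-4,-0.8,0],"fingers":2.5}]'

```text
time: 18.8
ee_pos: [483.0, 18.3, 131.1]
tcp_rot: [-180.0, -0.1, 0.1]
ft_force: [0.7, 0.4, -0.6]
opening: 0.478
```

Emit:
apply_moves --series '[{"delta_rot":[0,0,0],"xyz":[-3,-0.6,0],"fingers":2.5},{"delta_rot":[0,0,0],"xyz":[-1.2,-0.3,2],"fingers":2.5},{"delta_rot":[0,0,0],"xyz":[0,0,2],"fingers":2.5},{"delta_rot":[0,0,0],"xyz":[0,0,2],"fingers":2.5},{"delta_rot":[0,0,0],"xyz":[0,0,0],"fingers":2.5}]'

```text
time: 19.3
ee_pos: [441.1, 26.9, 69.4]
tcp_rot: [180.0, 0.2, 0.1]
ft_force: [-0.9, 0.1, 0.5]
opening: 0.48
```

Run:
```python
from h import *
s=ctrl.get_state();print(s['time'],s['ee_pos'],s['tcp_rot'],s['opening'],s['ft_force'])
p,d=ctrl.grab_frame('wrist')
cv2.imwrite('pics/w11.png',p[:,:,::-1]);print(ctrl.get_state()['ee_pos'])
```

```text
19.3 [441.07347084  26.94397052  69.35651686] [1.79975578e+02 1.60335679e-01 1.00270805e-01] 0.48039930766787126 [-0.85880716  0.10832388  0.48540019]
[441.88381309  27.037974    70.29522442]
```

View pics/w11.png

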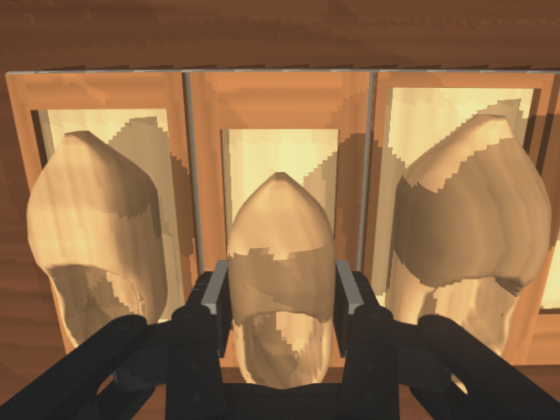

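Emit:
apply_moves --series '[{"delta_rot":[0,0,0],"xyz":[0.05,0,1.5],"fingers":2.5},{"delta_rot":[0,0,0],"xyz":[0,0,1.3],"fingers":2.5},{"delta_rot":[0,0,0],"xyz":[0,0,0.9],"fingers":2.5},{"delta_rot":[0,0,0],"xyz":[0,0,0.2],"fingers":2.5},{"delta_rot":[0,0,0],"xyz":[0,0,0],"fingers":2.5}]'

```text
time: 19.85
ee_pos: [443.1, 27.0, 31.7]
tcp_rot: [-180.0, -0.0, 0.1]
ft_force: [0.6, 0.7, -0.7]
opening: 0.48
```

Emit:
apply_moves --series '[{"delta_rot":[0,0,0],"xyz":[0,0,0.05],"fingers":2.5},{"delta_rot":[0,0,0],"xyz":[0,0,0.05],"fingers":2.5},{"delta_rot":[0,0,0],"xyz":[0,0,0],"fingers":2.5},{"delta_rot":[0,0,0],"xyz":[0,0,0],"fingers":2.5},{"delta_rot":[0,0,0],"xyz":[0,0,0],"fingers":2.5}]'

```text
time: 20.35
ee_pos: [443.2, 27.1, 30.6]
tcp_rot: [-180.0, -0.0, 0.1]
ft_force: [-0.0, -0.4, 5.1]
opening: 0.482
```

Emit:
apply_moves --series '[{"delta_rot":[0,0,0],"xyz":[0,0,0],"fingers":5.6},{"delta_rot":[0,0,0],"xyz":[0,0,0],"fingers":5.6},{"delta_rot":[0,0,0],"xyz":[0,0,0],"fingers":5.6},{"delta_rot":[0,0,0],"xyz":[0,0,-1],"fingers":5.6},{"delta_rot":[0,0,0],"xyz":[0,0,-3],"fingers":5.6}]'

```text
time: 20.85
ee_pos: [440.9, 26.9, 69.5]
tcp_rot: [180.0, 0.3, 0.1]
ft_force: [1.4, 0.2, -0.1]
opening: 0.657
```

Emit:
apply_moves --series '[{"delta_rot":[0,0,0],"xyz":[0,0,-4],"fingers":5},{"delta_rot":[0,0,0],"xyz":[0,0,-4],"fingers":5},{"delta_rot":[0,0,0],"xyz":[0,0,-4],"fingers":5},{"delta_rot":[0,0,0],"xyz":[0,0,0],"fingers":5},{"delta_rot":[0,0,0],"xyz":[0,0,0],"fingers":5}]'

```text
time: 21.35
ee_pos: [443.2, 26.9, 191.4]
tcp_rot: [180.0, -0.1, 0.1]
ft_force: [-0.1, -0.0, -0.0]
opening: 0.59
```

Run:
```python
from h import *
s=ctrl.get_state();print(s['time'],s['ee_pos'],s['tcp_rot'],s['opening'],s['ft_force'])
p,d=ctrl.grab_frame('wrist');P=cloud('wrist',d,s)
clogfit(P,443,27,35)
cv2.imwrite('pics/w12.png',p[:,:,::-1])
```

```text
21.35 [443.23469063  26.941318   191.44726288] [ 1.79999985e+02 -1.36690369e-01  6.29992315e-02] 0.590048721106285 [-0.11569712 -0.02012368 -0.04557207]
zmax 64.4 yaw 0.0 ctr 442.6 27.1 lw 97.1 40.0
```

View pics/w12.png

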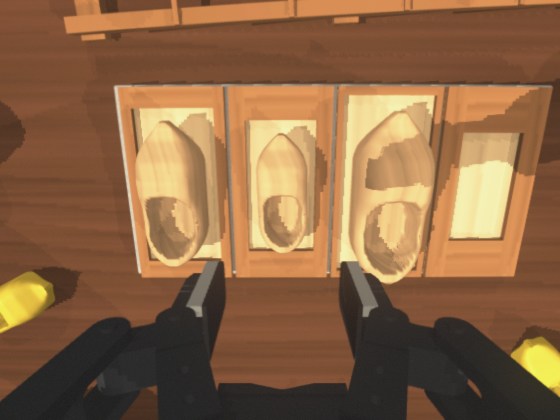

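Emit:
apply_moves --series '[{"delta_rot":[0,0,0],"xyz":[2.5,1.5,0],"fingers":5},{"delta_rot":[0,0,0],"xyz":[4,2.5,0],"fingers":5},{"delta_rot":[0,0,0],"xyz":[4,2.5,0],"fingers":5},{"delta_rot":[0,0,0],"xyz":[4,2.5,0],"fingers":5},{"delta_rot":[0,0,0],"xyz":[4,2.5,0],"fingers":5}]'

```text
time: 21.9
ee_pos: [628.1, -88.7, 188.1]
tcp_rot: [-180.0, 0.2, 0.1]
ft_force: [0.7, 1.0, 0.3]
opening: 0.585
```

Emit:
apply_moves --series '[{"delta_rot":[0,0,0],"xyz":[2.1,1.3,0],"fingers":5},{"delta_rot":[0,0,-6.5],"xyz":[1.1,0.6,3],"fingers":5},{"delta_rot":[0,0,0],"xyz":[0,0,4],"fingers":5},{"delta_rot":[0,0,0],"xyz":[0,0,0],"fingers":5},{"delta_rot":[0,0,0],"xyz":[0,0,0],"fingers":5}]'

```text
time: 22.4
ee_pos: [658.6, -106.2, 118.9]
tcp_rot: [-179.9, 0.2, 6.6]
ft_force: [1.1, 0.5, 1.2]
opening: 0.583
```

Run:
```python
from h import *
s=ctrl.get_state();print(s['time'],s['ee_pos'],s['tcp_rot'],s['opening'],s['ft_force'])
p,d=ctrl.grab_frame('wrist')
clogfit(cloud('wrist',d,s),659,-107,33)
cv2.imwrite('pics/w13.png',p[:,:,::-1]);print(ctrl.get_state()['ee_pos'])
```

```text
22.4 [ 658.55583727 -106.19933367  118.91443488] [-179.93474156    0.22738953    6.58272902] 0.5826884078062086 [1.14906208 0.54176858 1.15033245]
zmax 56.5 yaw 6.5 ctr 659.5 -107.6 lw 78.2 32.1
[ 660.01154117 -106.32756997  120.79417849]
```

View pics/w13.png

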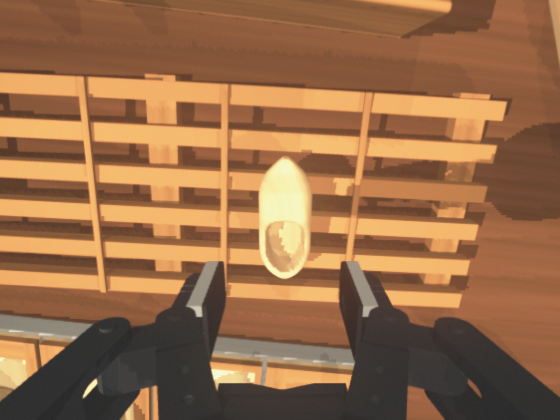

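Emit:
apply_moves --series '[{"delta_rot":[0,0,0],"xyz":[0,0.13,1.7],"fingers":5},{"delta_rot":[0,0,0],"xyz":[0,0,2.5],"fingers":5},{"delta_rot":[0,0,0],"xyz":[0,0,2.5],"fingers":5},{"delta_rot":[0,0,0],"xyz":[0,0,1.8],"fingers":5},{"delta_rot":[0,0,0],"xyz":[0,0,0.5],"fingers":5}]'

```text
time: 22.95
ee_pos: [659.0, -107.7, 28.7]
tcp_rot: [-180.0, 0.1, 6.6]
ft_force: [-0.3, 0.4, 0.2]
opening: 0.583
```

Emit:
apply_moves --series '[{"delta_rot":[0,0,0],"xyz":[0,0,0],"fingers":2},{"delta_rot":[0,0,0],"xyz":[0,0,0],"fingers":2},{"delta_rot":[0,0,0],"xyz":[0,0,0],"fingers":2},{"delta_rot":[0,0,0],"xyz":[0,0,0],"fingers":2},{"delta_rot":[0,0,0],"xyz":[0,0,0],"fingers":2}]' --force 40

```text
time: 23.45
ee_pos: [660.5, -108.0, 30.9]
tcp_rot: [180.0, -0.0, 6.6]
ft_force: [0.5, -0.5, -0.5]
opening: 0.386
```

Emit:
apply_moves --series '[{"delta_rot":[0,0,0],"xyz":[0,0,-1],"fingers":2},{"delta_rot":[0,0,0],"xyz":[0,0,-3],"fingers":2},{"delta_rot":[0,0,0],"xyz":[0,0,-3],"fingers":2},{"delta_rot":[0,0,3.3],"xyz":[0,0,-3],"fingers":2},{"delta_rot":[0,0,3.2],"xyz":[0,0,0],"fingers":2}]'

```text
time: 23.95
ee_pos: [663.6, -108.4, 136.2]
tcp_rot: [180.0, -0.5, -0.1]
ft_force: [0.6, -0.4, 0.1]
opening: 0.383
```

Emit:
apply_moves --series '[{"delta_rot":[0,0,0],"xyz":[-2,0.4,0],"fingers":2},{"delta_rot":[0,0,0],"xyz":[-4,0.8,0],"fingers":2},{"delta_rot":[0,0,0],"xyz":[-4,0.8,0],"fingers":2},{"delta_rot":[0,0,0],"xyz":[-4,0.8,0],"fingers":2},{"delta_rot":[0,0,0],"xyz":[-4,0.8,0],"fingers":2}]'

```text
time: 24.45
ee_pos: [478.8, -144.5, 131.1]
tcp_rot: [180.0, -0.1, 0.1]
ft_force: [-0.1, -0.8, -0.8]
opening: 0.389
```

Emit:
apply_moves --series '[{"delta_rot":[0,0,0],"xyz":[-2.6,0.6,0],"fingers":2},{"delta_rot":[0,0,0],"xyz":[-1.2,0.3,2],"fingers":2},{"delta_rot":[0,0,0],"xyz":[0,0,2],"fingers":2},{"delta_rot":[0,0,0],"xyz":[0,0,2],"fingers":2},{"delta_rot":[0,0,0],"xyz":[0,0,0],"fingers":2}]'

```text
time: 24.95
ee_pos: [440.9, -152.9, 69.3]
tcp_rot: [-180.0, 0.2, 0.1]
ft_force: [-0.8, 0.1, -0.4]
opening: 0.386
```

Run:
```python
from h import *
s=ctrl.get_state();print(s['time'],s['ee_pos'],s['tcp_rot'],s['opening'],s['ft_force'])
p,d=ctrl.grab_frame('wrist')
cv2.imwrite('pics/w14.png',p[:,:,::-1]);print(ctrl.get_state()['ee_pos'])
```

```text
24.95 [ 440.91263037 -152.92564175   69.27123951] [-1.79956505e+02  1.66171765e-01  8.14206792e-02] 0.3863250071721472 [-0.8434845   0.08151747 -0.38205822]
[ 441.80510255 -153.11253207   70.30764815]
```

View pics/w14.png

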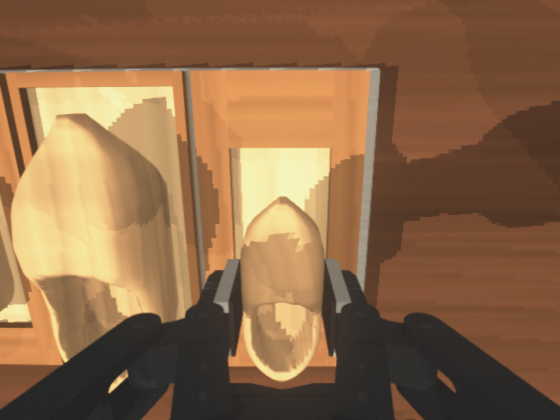

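Pocket edges are at columns 231 and 330 (centre 280) and the clog is at 282, so it lines up. Lowering now.

Emit:
apply_moves --series '[{"delta_rot":[0,0,0],"xyz":[0.05,0,1.5],"fingers":2},{"delta_rot":[0,0,0],"xyz":[0,0,1.3],"fingers":2},{"delta_rot":[0,0,0],"xyz":[0,0,0.9],"fingers":2},{"delta_rot":[0,0,0],"xyz":[0,0,0.2],"fingers":2},{"delta_rot":[0,0,0],"xyz":[0,0,0],"fingers":2}]'

```text
time: 25.5
ee_pos: [442.6, -153.2, 31.2]
tcp_rot: [-180.0, 0.0, 0.1]
ft_force: [0.0, 0.1, 0.6]
opening: 0.386
```

Emit:
apply_moves --series '[{"delta_rot":[0,0,0],"xyz":[0,0,0.05],"fingers":2},{"delta_rot":[0,0,0],"xyz":[0,0,0.05],"fingers":2},{"delta_rot":[0,0,0],"xyz":[0,0,0],"fingers":2},{"delta_rot":[0,0,0],"xyz":[0,0,0],"fingers":2},{"delta_rot":[0,0,0],"xyz":[0,0,0],"fingers":2}]'

```text
time: 26.0
ee_pos: [443.0, -153.4, 30.6]
tcp_rot: [180.0, -0.0, 0.1]
ft_force: [-0.4, -0.3, 3.6]
opening: 0.386
```

Emit:
apply_moves --series '[{"delta_rot":[0,0,0],"xyz":[0,0,0],"fingers":4.8},{"delta_rot":[0,0,0],"xyz":[0,0,0],"fingers":4.8},{"delta_rot":[0,0,0],"xyz":[0,0,0],"fingers":4.8},{"delta_rot":[0,0,0],"xyz":[0,0,-1],"fingers":4.8},{"delta_rot":[0,0,0],"xyz":[0,0,-3],"fingers":4.8}]'

```text
time: 26.5
ee_pos: [440.9, -152.6, 69.4]
tcp_rot: [-179.9, 0.3, 0.1]
ft_force: [-0.7, -0.6, 1.1]
opening: 0.565
```

Emit:
apply_moves --series '[{"delta_rot":[0,0,0],"xyz":[0,0,-4],"fingers":5},{"delta_rot":[0,0,0],"xyz":[0,0,-4],"fingers":5},{"delta_rot":[0,0,0],"xyz":[0,0,-4],"fingers":5},{"delta_rot":[0,0,0],"xyz":[2,-2,-2],"fingers":5},{"delta_rot":[0,0,0],"xyz":[3,-3,0],"fingers":5}]'

```text
time: 27.0
ee_pos: [494.0, -105.4, 214.5]
tcp_rot: [179.8, -0.3, -0.2]
ft_force: [0.1, 0.0, 0.1]
opening: 0.587
```

Emit:
apply_moves --series '[{"delta_rot":[0,0,0],"xyz":[3,-3,0],"fingers":5},{"delta_rot":[0,0,0],"xyz":[2,-2,0],"fingers":5},{"delta_rot":[0,0,0],"xyz":[0,0,0],"fingers":5},{"delta_rot":[0,0,0],"xyz":[0,0,0],"fingers":5},{"delta_rot":[0,0,0],"xyz":[0,0,0],"fingers":5}]'

```text
time: 27.5
ee_pos: [541.6, -54.5, 210.4]
tcp_rot: [180.0, 0.1, -0.0]
ft_force: [-0.1, -0.3, -0.8]
opening: 0.585
```

Run:
```python
from h import *
s=ctrl.get_state();print(s['time'],s['ee_pos'],s['tcp_rot'],s['opening'],s['ft_force'])
p,d=ctrl.grab_frame('wrist');P=cloud('wrist',d,s)
for y in(-63,117,27,-153):clogfit(P,443,y,35)
cv2.imwrite('pics/w15.png',p[:,:,::-1])
p,d=ctrl.grab_frame('scene')
cv2.imwrite('pics/s15.png',cv2.resize(p[100:360,150:480,::-1],None,fx=2.2,fy=2.2))
```

```text
27.5 [541.59036375 -54.47367436 210.36503357] [ 1.79952378e+02  5.25353073e-02 -1.25715287e-02] 0.5846587844367946 [-0.12530441 -0.3128186  -0.77093324]
zmax 80.1 yaw 1.0 ctr 441.9 -62.0 lw 136.2 54.6
zmax 72.0 yaw -0.5 ctr 451.3 116.2 lw 101.8 45.5
zmax 63.5 yaw -15.0 ctr 466.7 27.4 lw 50.1 34.7
zmax 56.7 yaw 15.0 ctr 449.1 -155.2 lw 64.3 31.0
```

View pics/w15.png

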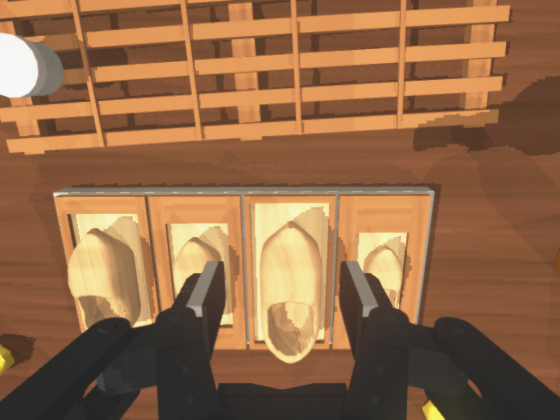

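View pics/s15.png

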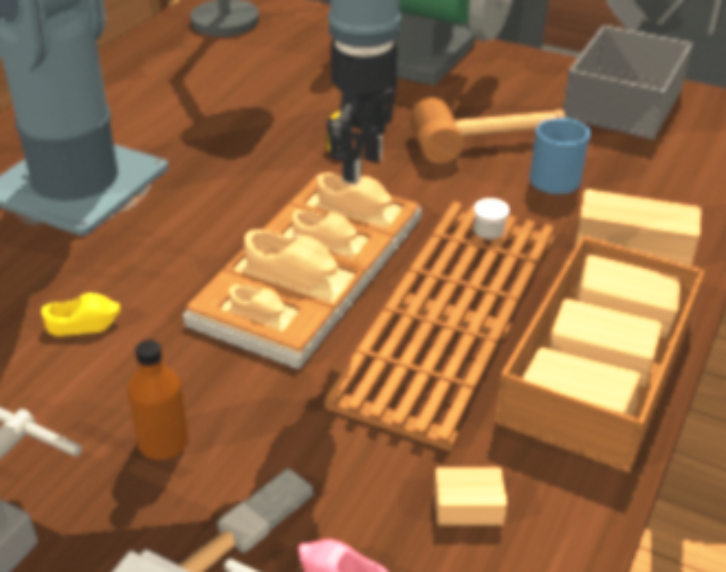

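The scene picture shows all four clogs seated, with the tin and bottle where they stood. The fingers hide part of the wrist view, so those fits for the smaller clogs don't count. I'll take one clear look before handing in.

Emit:
apply_moves --series '[{"delta_rot":[0,0,0],"xyz":[-2,2,-2],"fingers":5},{"delta_rot":[0,0,0],"xyz":[-3,3,-1],"fingers":5},{"delta_rot":[0,0,0],"xyz":[-3,3,0],"fingers":5},{"delta_rot":[0,0,0],"xyz":[0,0,0],"fingers":5},{"delta_rot":[0,0,0],"xyz":[0,0,0],"fingers":5}]'

```text
time: 28.1
ee_pos: [461.9, -134.5, 240.6]
tcp_rot: [180.0, -0.0, -0.1]
ft_force: [0.4, 0.9, 0.1]
opening: 0.587
```

Run:
```python
from h import *
s=ctrl.get_state();print(s['time'],s['ee_pos'],s['ft_force'])
p,d=ctrl.grab_frame('wrist');P=cloud('wrist',d,s)
for y in(-63,117,27,-153):clogfit(P,443,y,35)
cv2.imwrite('pics/w16.png',p[:,:,::-1])
```

```text
28.1 [ 461.86961884 -134.47674001  240.61650144] [0.3808975  0.86065258 0.14071858]
zmax 80.2 yaw 0.5 ctr 443.5 -64.5 lw 130.2 53.7
zmax 71.9 yaw -3.0 ctr 443.6 114.2 lw 116.0 44.7
zmax 64.4 yaw 1.0 ctr 443.0 24.6 lw 97.4 38.5
zmax 56.6 yaw 0.0 ctr 442.2 -152.9 lw 78.4 32.3
```

View pics/w16.png

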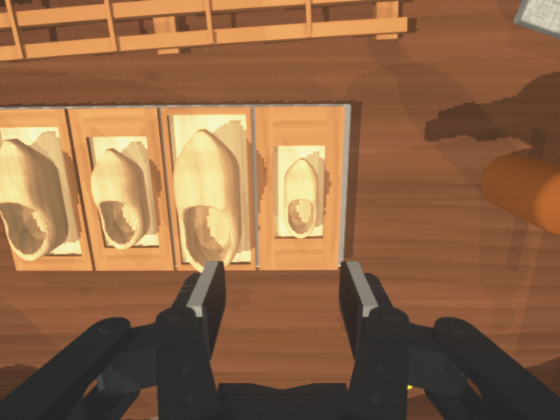

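All four are seated at the expected heights, and the gripper is clear.

```bash
python3 -c "
from workcell import ctrl
print(ctrl.hand_in())"
```

```text
the job is handed in; nothing more can be done
None
```

I moved all four clogs, largest to smallest, into their own cradles. Each was set down at light contact (about 5 N or less), and I handed the job in at about 28 s of the 96 s.

**Seating:** in the last wrist view the clog tops were at 80.2, 71.9, 64.4 and 56.6 mm. That matches a sole on the 24 mm floor (80, 72, 64 and 56 mm expected). Centres were within about 3 mm of the pocket centres, against 9 mm of play.

**Left alone:** the tin and the bottle still stood in place in the last pictures that showed them, and I never touched them. The gripper was well clear of everything at hand-in.

**Checks that disagreed:**
- **Blocked views:** one late fit of the three smaller clogs was wrong because the fingers blocked the view, so I looked again from a clear spot.
- **Second clog's angle:** that last look was oblique and gave it a 3° yaw. The view from directly above, just after placing, gave 0.5°.

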